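# Sweep the offcuts into the scrap pan

## Robot

A 7-joint arm with a two-finger parallel gripper is mounted at the origin on the work surface. World frame = base frame: x ahead of the robot, y to its left, z up, the work surface at z = 0. Lengths are in m, angles in rad, forces in N, time in s.
With the tool pointing down it reaches from about 0.4 to 0.9 m from the base axis. Payload 5.5 kg.
Tool frame: the origin (TCP) lies midway between the tips of the shut fingers; the grasp point (between the pads) lies behind it (ctrl.hold_point_z is the z of the grasp point in the tool frame, in m); z points along the fingers, y is the line along which they close (so a half turn about z gives the same grasp; the last joint's range is limited). The gripper opens to 92 mm and grips with 3 to 60 N. Pads are 19 mm wide; open, the fingers measure 130 mm over their backs; the gripper's body (75 mm by 190 mm) begins 47 mm behind the grasp point.
Start: joints at [-0.952, 0.501, -0.427, 1.55, 0.221, 1.138, -0.21], TCP at [0.226, 0.609, 0.227] pointing down, gripper open.
Joint ranges: [-2.88, 2.88], [-0.31, 2.03], [-1.54, 1.56], [0.2, 2.42], [-1.41, 4.55], [0.19, 2.02], [-2.57, 2.57]. Speed limits (rad/s): [2.57, 2.57, 3.14, 3.14, 3.14, 3.14, 3.14].

## Interface

Orientations are given as [roll, pitch, yaw] about the fixed x, y, z axes, in that order (R = Rz(yaw) Ry(pitch) Rx(roll)).
In Python, from rig import ctrl gives the robot as it stands.
- The arm moves only by the tool carry_out, never from a script. Its argument "motion" is a list of rows, each a list of 7 numbers: the shift along the tool's x, y, z in units of 25 mm (1.0 is 25 mm), then the turn, a rotation vector about the tool's x, y, z in units of 5 degrees (1.0 is 5 degrees), then the finger opening in mm, from 0 to 91.8. A call has 1 to 5 rows; each row is the pose to reach, as a shift and turn from the pose commanded when the call began, along the tool's axes at that moment; what a row does not reach only later rows make up. A row lasts 1/10 s, in which the tool goes at most 50 mm and 8.59 degrees, less where a joint would pass 70% of its speed; a pose out of reach is approached as far as the arm can. A call with a gripper value outside its range is refused whole. The fingers move at their own pace and stop on an object; "newtons" is the grip in N (left out, the last holds). Time passes only in rows, so rows that repeat a pose let the fingers close. It gives the time, the measured TCP pose, the force, the opening and the grip force at its end, in the units of the state.
- ctrl.read_state(): the state, without advancing time (a new reading comes with each control period).
- ctrl.grab_frame(name): name is "side" or "top"; returns a dict with "color" (384x512x3 uint8, red, green, blue), "depth" (384x512 float32, m along the optical axis (not along the pixel's ray), 0 where there is no reading), "camera_matrix" (3x3 intrinsics, pixels), "world_from_camera" (4x4, takes a point from camera to world coordinates). Camera axes: x right, y down, z forward; pixel columns grow to the right and rows downward; lengths in m; the calibration is good to about 2 mm. A picture is of the moment at which its call begins.
- ctrl.hand_in(): hands the job in; it is judged then, once.
The state is a dict: "t": time; "qpos": joint angles; "joint_velocities": joint speeds; "joint_efforts": joint torques, N m; "position": TCP position; "tool_rot": TCP orientation; "ft_force": force on the tool from outside, world axes, zero at the start; "torque": the same for the moment, N m; "grip_width": finger opening in m; "gripper_force": force on a finger pad.
Only numpy, scipy, OpenCV 4.12 (cv2) and the standard library are available. Lean on these libraries where they do the work, as an engineer would, in place of code of your own. Each camera call takes 0.05 s, during which the arm holds its last target. There are 200 camera calls.

## Task

Clear the bench: with your fingertips, sweep the three wooden offcuts along the bench top into the steel scrap pan through its open side, each with its middle at least 4 cm in past the mouth. Only push them: do not pick up, lift or carry any of them, and leave the tools, tins, jar and tape where they are.

Things in the scene. Friction and masses are not known exactly. Their poses are not given: they have to be found in the camera images.
- pan: Low steel scrap pan, fixed. Inside 160 mm deep (its x), 220 mm wide (y); three walls 35 mm high, 4 mm thick; black handle 120 mm long, 33 mm high, behind. Dark floor sheet under 1 mm thick: no step. Origin: centre of the inside floor. x points from the open mouth (x = -80 mm) to the back wall (+80); side walls at y = -110 and +110. Mouth faces about -y (robot right).
- pan_mouth (a point): Middle of the pan's open mouth at bench height (80 mm in front of the pan's origin, axes as the pan's).
- block: Loose square wooden offcut lying flat, 44 x 44 mm, 18 mm high, about 25 g. Origin: centre of its underside, z up.
- batten: Loose oblong wooden offcut lying flat, 68 mm long (its x), 36 mm wide (its y), 16 mm high, about 28 g. Origin: centre of its underside, z up.
- plug: Loose round wooden offcut (hole-saw plug) lying flat, 50 mm diameter, 16 mm high, with a small dark dot in its middle, about 22 g. Origin: centre of its underside, z up.
- tin: Bystander: small closed metal tin, 50 mm diameter, 40 mm high, standing. Origin: centre of its underside.
- tape_roll: Bystander: cardboard-brown roll of tape lying flat, 90 mm outside and 72 mm inside diameter, 25 mm high. Origin: centre of its underside.
- screwdriver: Bystander: screwdriver lying along its own x, about 200 mm long and 26 mm thick at the handle. Origin: near its middle.
- paint_can: Bystander: paint can standing, 100 mm diameter, 120 mm high. Origin: centre of its underside.
- jar: Bystander: open glass jar standing, 76 mm diameter, 100 mm high. Origin: centre of its underside.
- tape_measure: Bystander: black tape measure case, 66 x 38 mm, 45 mm high. Origin: centre of its underside.

How it is judged:
By the outcome, as a careful person would: the job done as asked, in the order asked, and still so for the second after the job is handed in, with the robot touching nothing.
It also fails if it takes over 72 s, if anything falls off the work surface, if the arm or the gripper's body presses on something with over 40 N, if the wrist force passes 120 N, or if a joint passes its speed limit or range.

## Working session

There is one attempt and no reset: what is moved stays moved. The work goes in short steps, Python scripts to look and compute and a tool call to move; the robot and the scene stay as the last step left them, time stands still between calls to the robot, and variables do not carry over. Pictures are saved under pics/ and viewed, at most 10 in all, crops included, and the job is handed in when it is done.

Besides the shell and the picture viewer there is one more tool, called after "Emit:" by a JSON object that holds its "method" and its "body", one argument or row to a line. carry_out: Moves the arm, as the interface text tells. Its arguments: {"type":"object","properties":{"motion":{"type":"array"},"newtons":{"type":"number"}},"required":["motion"]}

```bash
mkdir -p pics
python3 - <<'E'
from rig import ctrl
import cv2,numpy as np
for n in("top","side"):
    f=ctrl.grab_frame(n); np.savez(f"pics/{n}0.npz",**f)
    cv2.imwrite(f"pics/{n}0.png",f["color"][:,:,::-1])
    print(n,f["camera_matrix"].round(1).tolist(),f["world_from_camera"].round(3).tolist())
s=ctrl.read_state();print(s,ctrl.hold_point_z)
E
```

```text
top [[389.1, 0.0, 249.4], [0.0, 389.1, 195.4], [0.0, 0.0, 1.0]] [[0.006, -0.985, 0.173, 0.382], [-1.0, -0.008, -0.01, -0.057], [0.011, -0.173, -0.985, 1.202], [0.0, 0.0, 0.0, 1.0]]
side [[353.5, 0.0, 252.8], [0.0, 353.5, 187.6], [0.0, 0.0, 1.0]] [[-0.786, -0.366, 0.499, 0.096], [-0.619, 0.442, -0.65, 0.555], [0.018, -0.819, -0.574, 0.599], [0.0, 0.0, 0.0, 1.0]]
{'t': 0.1, 'qpos': array([-0.95181908,  0.50176319, -0.42685467,  1.55135469,  0.22082691,
        1.13832188, -0.21029502]), 'joint_velocities': array([-7.93727091e-04, -2.61806396e-03, -1.94620286e-04, -3.92350513e-03,
       -1.18027349e-03, -1.33541177e-03, -1.17874378e-05]), 'joint_efforts': array([-1.05511231e-02, -5.67876828e+01, -5.83731964e+00, -2.79915619e+01,
       -6.87137456e-02,  2.40511849e-02,  3.95429038e-05]), 'position': array([0.22620045, 0.60868316, 0.22577671]), 'tool_rot': array([-3.13981166e+00, -5.59582635e-05,  2.78592319e+00]), 'ft_force': array([0.37579165, 0.88909322, 0.69925017]), 'torque': array([ 0.00338741,  0.02667744, -0.00685513]), 'gripper_force': 0.0, 'grip_width': 0.09168300708620829} -0.0188
```

View pics/top0.png

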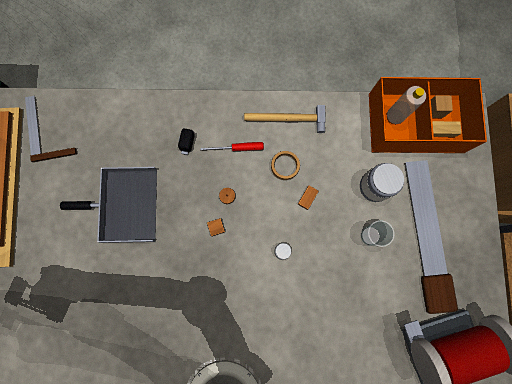

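View pics/side0.png

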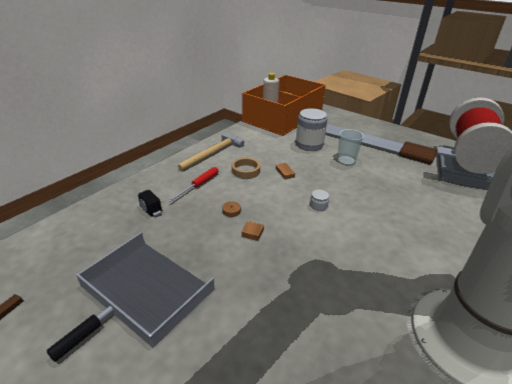

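The top view shows the pan at about (128,205) with its mouth at column 157. The offcuts are the block at (216,227), the plug at (228,196) and the batten at (308,197). The tape roll is at (285,165), the tin at (283,251) and the screwdriver spans columns 200-263 at row 148. The side view shows the block at (253,231), the plug at (231,209), the batten at (285,171) and the pan at (145,287).

```bash
cat > h.py <<'E'
import cv2,numpy as np
def pts(f,mask):
    v,u=np.nonzero(mask&(f["depth"]>0)); z=f["depth"][v,u]
    c=np.linalg.inv(f["camera_matrix"])@np.stack([u,v,np.ones_like(u)])*z
    return (f["world_from_camera"]@np.vstack([c,np.ones_like(z)]))[:3].T
def wood(f,seeds):
    hsv=cv2.cvtColor(f["color"],cv2.COLOR_RGB2HSV)
    m=cv2.inRange(hsv,(3,90,50),(18,255,255))
    n,l,s,c=cv2.connectedComponentsWithStats(m)
    out=[]
    for k,(u,v) in seeds.items():
        i=min((i for i in range(1,n) if s[i,4]>25),key=lambda i:np.hypot(c[i][0]-u,c[i][1]-v))
        P=pts(f,l==i); top=P[P[:,2]>np.percentile(P[:,2],80)-.006]
        (cx,cy),(w,h),a=cv2.minAreaRect((top[:,:2]*1000).astype(np.float32))
        print(k,"px",c[i].round(0),s[i,4],"mean",top.mean(0).round(3),"rect mm",round(cx),round(cy),round(w),round(h),round(a))
E
python3 - <<'E'
from h import *
S={"top":dict(block=(216,227),plug=(228,196),batten=(308,197),roll=(285,165)),"side":dict(block=(253,231),plug=(231,209),batten=(285,171),roll=(245,168))}
for n in S:
    f=dict(np.load(f"pics/{n}0.npz")); print(n); wood(f,S[n])
    if n=="top":
        for nm,(u,v) in dict(mouth_far=(157,168),mouth_near=(157,241),back_far=(100,168),back_near=(100,241),meas=(186,140),tin=(283,250),sd_tip=(201,149),sd_end=(263,146)).items():
            m=np.zeros(f["depth"].shape,bool); m[v-1:v+2,u-1:u+2]=1
            P=pts(f,m); print(nm,np.median(P,0).round(3),P[:,2].max().round(3))
E
```

```text
top
block px [215. 227.] 213 mean [0.493 0.034 0.018] rect mm 493 34 44 44 19
plug px [227. 195.] 204 mean [0.591 0.001 0.017] rect mm 590 1 47 47 2
batten px [308. 197.] 258 mean [ 0.588 -0.251  0.016] rect mm 588 -251 36 68 60
roll px [285. 165.] 250 mean [ 0.688 -0.18   0.025] rect mm 689 -180 87 87 45
mouth_far [0.679 0.224 0.002] 0.008
mouth_near [0.45  0.213 0.002] 0.004
back_far [0.677 0.403 0.002] 0.032
back_near [0.446 0.376 0.028] 0.039
meas [0.758 0.128 0.044] 0.047
tin [ 0.423 -0.17   0.042] 0.045
sd_tip [0.74  0.085 0.014] 0.016
sd_end [ 0.751 -0.111  0.019] 0.025
side
block px [252. 230.] 298 mean [0.493 0.037 0.018] rect mm 494 35 42 45 18
plug px [231. 209.] 229 mean [0.591 0.004 0.016] rect mm 592 3 47 48 60
batten px [285. 170.] 189 mean [ 0.587 -0.247  0.016] rect mm 588 -249 36 68 58
roll px [246. 168.] 376 mean [ 0.686 -0.175  0.024] rect mm 688 -177 85 84 77
```

The measured heights and sizes match the text: block (0.493, 0.035), plug (0.591, 0.002), batten (0.588, -0.250). The pan mouth is at y≈0.22 and its inside spans x 0.455–0.673. I'll push the plug first, then the block, then the batten, with two fingers cradling and the closing line along x.

Emit:
{"method": "carry_out", "body": {
  "motion": [
    [-23, -20, 5, 0, 0, 13.9, 30],
    [-23, -20, 5, 0, 0, 13.9, 30],
    [-23, -20, 5, 0, 0, 13.9, 30],
    [-23, -20, 5, 0, 0, 13.9, 30],
    [-23, -20, 5, 0, 0, 13.9, 30]
  ]
}}

```text
t: 0.6
position: [0.345, 0.3906, 0.1857]
tool_rot: [-3.141, 0.0, 2.03]
ft_force: [1.7, 0.1, 0.2]
grip_width: 0.0564
gripper_force: 0.0
```

```bash
cat >> h.py <<'E'
def go(x,y,z,yaw=np.pi/2):
    from rig import ctrl
    from scipy.spatial.transform import Rotation as R
    s=ctrl.read_state(); r=R.from_euler("xyz",s["tool_rot"])
    print("t",round(s["t"],2),"at",s["position"].round(4),s["tool_rot"].round(3),"j7",s["qpos"].round(2),"F",s["ft_force"].round(1))
    print("units",(r.inv().apply(np.array([x,y,z])-s["position"])/.025).round(2),np.degrees((r.inv()*R.from_euler("xyz",[np.pi,0,yaw])).as_rotvec()/5).round(2))
E
python3 -c "
from h import *;go(.592,-.06,.1)"
```

```text
t 0.6 at [0.345  0.3906 0.1857] [-3.141  0.     2.03 ] j7 [-0.7   0.3  -0.23  1.92  0.08  0.93 -0.52] F [1.7 0.1 0.2]
units [-20.54   0.88   3.43] [-0.    0.    5.26]
```

Emit:
{"method": "carry_out", "body": {
  "motion": [
    [-20.5, 0.9, 3.4, 0, 0, 5.3, 30],
    [-20.5, 0.9, 3.4, 0, 0, 5.3, 30],
    [-20.5, 0.9, 3.4, 0, 0, 5.3, 30],
    [-20.5, 0.9, 3.4, 0, 0, 5.3, 30],
    [-20.5, 0.9, 3.4, 0, 0, 5.3, 30]
  ]
}}

```text
t: 1.1
position: [0.4651, 0.1756, 0.145]
tool_rot: [3.142, -0.0, 1.573]
ft_force: [0.5, 0.8, 0.5]
grip_width: 0.0297
gripper_force: 0.0
```

```bash
python3 -c "
from h import *;go(.592,-.06,.1)"
```

```text
t 1.1 at [0.4651 0.1756 0.145 ] [ 3.142 -0.     1.573] j7 [-0.39  0.3  -0.03  2.01  0.01  0.82 -0.42] F [0.5 0.8 0.5]
units [-9.43  5.05  1.8 ] [ 0.   -0.    0.03]
```

Emit:
{"method": "carry_out", "body": {
  "motion": [
    [-9.1, 4.9, 1.7, 0, 0, 0, 30],
    [-9.1, 4.9, 1.7, 0, 0, 0, 30],
    [-9.1, 4.9, 1.7, 0, 0, 0, 30],
    [-9.1, 4.9, 1.7, 0, 0, 0, 30],
    [-9.1, 4.9, 1.7, 0, 0, 0, 30]
  ]
}}

```text
t: 1.6
position: [0.5826, -0.0413, 0.1041]
tool_rot: [-3.141, -0.0, 1.574]
ft_force: [1.8, 1.5, -0.4]
grip_width: 0.03
gripper_force: 0.0
```

```bash
python3 -c "
from h import *;go(.592,-.06,.006)"
```

```text
t 1.6 at [ 0.5826 -0.0413  0.1041] [-3.141 -0.     1.574] j7 [-0.01  0.5   0.05  1.83 -0.03  0.81  0.06] F [ 1.8  1.5 -0.4]
units [-0.75  0.38  3.93] [-0.01 -0.    0.03]
```

Emit:
{"method": "carry_out", "body": {
  "motion": [
    [-0.1, 0.1, 0, 0, 0, 0, 30],
    [-0.1, 0.1, 1.5, 0, 0, 0, 30],
    [-0.1, 0.1, 2.5, 0, 0, 0, 30],
    [-0.1, 0.1, 3, 0, 0, 0, 30],
    [-0.1, 0.1, 3, 0, 0, 0, 30]
  ]
}}

```text
t: 2.1
position: [0.5827, -0.0415, 0.0278]
tool_rot: [-3.137, -0.0, 1.574]
ft_force: [-0.9, -0.3, 0.3]
grip_width: 0.03
gripper_force: 0.0
```

```bash
python3 -c "
from h import *;go(.592,-.06,.006)"
```

```text
t 2.1 at [ 0.5827 -0.0415  0.0278] [-3.137 -0.     1.574] j7 [-0.01  0.62  0.04  1.85 -0.04  0.68  0.06] F [-0.9 -0.3  0.3]
units [-0.74  0.37  0.87] [-0.05 -0.    0.04]
```

Emit:
{"method": "carry_out", "body": {
  "motion": [
    [-0.6, 0.4, 0, 0, 0, 0, 30],
    [-0.6, 0.4, 0.85, 0, 0, 0, 30],
    [-0.6, 0.4, 0.85, 0, 0, 0, 30],
    [-0.2, 0.4, 0.85, 0, 0, 0, 30],
    [0.2, 0.4, 0.85, 0, 0, 0, 30]
  ]
}}

```text
t: 2.6
position: [0.5957, -0.0365, 0.0099]
tool_rot: [3.14, -0.0, 1.573]
ft_force: [-0.9, 0.2, -1.0]
grip_width: 0.0299
gripper_force: 0.0
```

```bash
python3 -c "
from h import *;go(.62,.30,.006)"
```

```text
t 2.6 at [ 0.5957 -0.0365  0.0099] [ 3.14  -0.     1.573] j7 [-0.02  0.66  0.04  1.83 -0.04  0.65  0.05] F [-0.9  0.2 -1. ]
units [13.46  1.    0.16] [ 0.02 -0.    0.02]
```

Emit:
{"method": "carry_out", "body": {
  "motion": [
    [0.6, 0.0, 0.1, 0, 0, 0, 30],
    [1.3, 0.1, 0.1, 0, 0, 0, 30],
    [2.0, 0.1, 0.1, 0, 0, 0, 30],
    [2.8, 0.2, 0.1, 0, 0, 0, 30],
    [3.6, 0.3, 0.1, 0, 0, 0, 30]
  ]
}}

```text
t: 3.1
position: [0.6019, 0.0556, 0.0062]
tool_rot: [3.142, -0.0, 1.575]
ft_force: [-0.7, -0.4, 0.8]
grip_width: 0.0297
gripper_force: 0.3
```

Emit:
{"method": "carry_out", "body": {
  "motion": [
    [0.8, 0.1, 0, 0, 0, 0, 30],
    [1.6, 0.1, 0, 0, 0, 0, 30],
    [2.4, 0.2, 0, 0, 0, 0, 30],
    [3.2, 0.3, 0, 0, 0, 0, 30],
    [4.0, 0.3, 0, 0, 0, 0, 30]
  ]
}}

```text
t: 3.6
position: [0.609, 0.156, 0.0062]
tool_rot: [3.141, -0.001, 1.575]
ft_force: [0.0, 0.0, 0.5]
grip_width: 0.0297
gripper_force: 0.2
```

Run:
```python
from h import *;go(.62,.30,.006)
from rig import ctrl
f=ctrl.grab_frame("top"); wood(f,dict(block=(216,227),plug=(170,190)))
cv2.imwrite("pics/t1.png",f["color"][:,:,::-1])
```

```text
t 3.6 at [0.609  0.156  0.0062] [ 3.141e+00 -1.000e-03  1.575e+00] j7 [-0.33  0.7   0.05  1.75 -0.05  0.69 -0.25] F [0.  0.  0.5]
units [5.76 0.46 0.01] [ 0.   -0.01  0.05]
block px [215. 227.] 214 mean [0.493 0.033 0.019] rect mm 493 34 44 44 18
plug px [215. 227.] 214 mean [0.493 0.033 0.019] rect mm 493 34 44 44 18
```

View pics/t1.png

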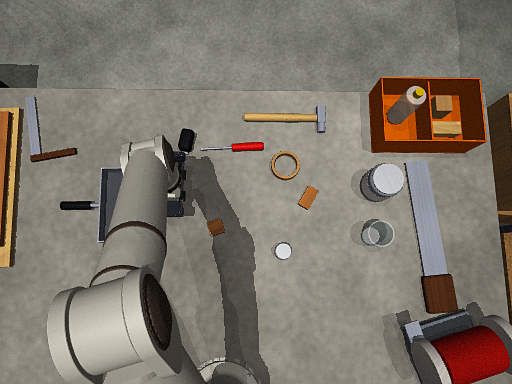

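The arm covers the plug in the top view; the block (215,227) and the bystanders haven't moved. I'll keep pushing and check from the side view.

Emit:
{"method": "carry_out", "body": {
  "motion": [
    [0.8, 0.1, 0, 0, 0, 0, 30],
    [1.6, 0.2, 0, 0, 0, 0, 30],
    [2.4, 0.3, 0, 0, 0, 0, 30],
    [3.2, 0.4, 0, 0, 0, 0, 30],
    [3.7, 0.4, 0, 0, 0, 0, 30]
  ]
}}

```text
t: 4.15
position: [0.619, 0.249, 0.0061]
tool_rot: [3.141, -0.001, 1.575]
ft_force: [0.7, -0.2, 0.0]
grip_width: 0.0302
gripper_force: 0.1
```

Run:
```python
from h import *;go(.62,.30,.006)
from rig import ctrl
f=ctrl.grab_frame("side"); wood(f,dict(block=(253,231),plug=(150,270)))
cv2.imwrite("pics/s1.png",f["color"][:,:,::-1])
```

```text
t 4.15 at [0.619  0.249  0.0061] [ 3.141e+00 -1.000e-03  1.575e+00] j7 [-0.46  0.75  0.05  1.64 -0.06  0.75 -0.38] F [ 0.7 -0.2  0. ]
units [2.04 0.05 0.01] [ 0.01 -0.02  0.05]
block px [252. 231.] 305 mean [0.492 0.037 0.018] rect mm 494 34 43 46 18
plug px [139. 265.] 395 mean [0.616 0.281 0.016] rect mm 618 280 47 48 21
```

View pics/s1.png

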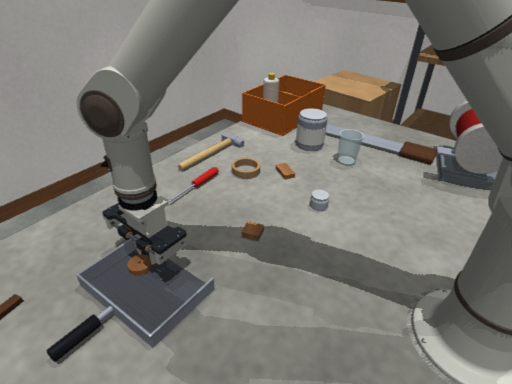

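The plug is inside the pan at pixel (139,265), cradled by the fingers, and measures (0.617, 0.281). I'll push it a little deeper, then lift off.

Emit:
{"method": "carry_out", "body": {
  "motion": [
    [0.7, 0, 0, 0, 0, 0, 30],
    [1.4, 0, 0, 0, 0, 0, 30],
    [1.9, 0, 0, 0, 0, 0, 30],
    [2.2, 0, 0, 0, 0, 0, 30],
    [1.6, 0, 0, 0, 0, 0, 30]
  ]
}}

```text
t: 4.7
position: [0.6177, 0.291, 0.0061]
tool_rot: [3.142, -0.004, 1.579]
ft_force: [-0.7, 1.1, -0.0]
grip_width: 0.0301
gripper_force: 0.0
```

Emit:
{"method": "carry_out", "body": {
  "motion": [
    [-0.2, 0, -0.3, 0, 0, 0, 15],
    [-0.5, 0, -2, 0, 0, 0, 15],
    [-0.8, -0.5, -3.5, 0, 0, 0, 15],
    [-2.5, -1.5, -3.5, 0, 0, 0, 15],
    [-4.5, -2.5, -3.5, 0, 0, 0, 15]
  ]
}}

```text
t: 5.2
position: [0.5599, 0.1773, 0.0959]
tool_rot: [3.138, -0.001, 1.574]
ft_force: [-0.0, -1.6, 0.2]
grip_width: 0.0151
gripper_force: 0.0
```

Run:
```python
from h import *;go(.497,-.03,.095)
from rig import ctrl
f=ctrl.grab_frame("side"); wood(f,dict(block=(253,231),plug=(130,270)))
```

```text
t 5.2 at [0.5599 0.1773 0.0959] [ 3.138e+00 -1.000e-03  1.574e+00] j7 [-0.41  0.51  0.07  1.83 -0.05  0.8  -0.31] F [-0.  -1.6  0.2]
units [-8.28 -2.54  0.02] [ 0.05 -0.02  0.03]
block px [252. 230.] 309 mean [0.492 0.036 0.018] rect mm 494 35 43 45 18
plug px [117. 280.] 455 mean [0.615 0.336 0.016] rect mm 618 334 49 49 77
```

Emit:
{"method": "carry_out", "body": {
  "motion": [
    [-2, -0.6, 0, 0, 0, 0, 15],
    [-4, -1.3, 0, 0, 0, 0, 15],
    [-6, -2, 0, 0, 0, 0, 15],
    [-8.0, -2.5, 0, 0, 0, 0, 15],
    [-8.3, -2.5, 0, 0, 0, 0, 15]
  ]
}}

```text
t: 5.75
position: [0.4946, -0.037, 0.0941]
tool_rot: [-3.14, 0.003, 1.564]
ft_force: [-0.2, 0.4, 0.1]
grip_width: 0.0152
gripper_force: 0.0
```

Emit:
{"method": "carry_out", "body": {
  "motion": [
    [0, 0, 0.8, 0, 0, 0, 15],
    [0, 0, 2.2, 0, 0, 0, 15],
    [0, 0, 3.2, 0, 0, 0, 15],
    [0, 0, 3.5, 0, 0, 0, 15],
    [0, 0, 3.5, 0, 0, 0, 15]
  ]
}}

```text
t: 6.25
position: [0.4963, -0.0306, 0.0055]
tool_rot: [-3.139, 0.0, 1.572]
ft_force: [0.1, 0.4, -0.8]
grip_width: 0.0145
gripper_force: 0.0
```

```bash
python3 -c "
from h import *;go(.499,.30,.006)"
```

```text
t 6.25 at [ 0.4963 -0.0306  0.0055] [-3.139  0.     1.572] j7 [-0.06  0.55  0.09  2.08 -0.09  0.52  0.09] F [ 0.1  0.4 -0.8]
units [13.22  0.12 -0.02] [-0.03  0.    0.01]
```

Pushing the block slowly at first so it squares up against the fingers.

Emit:
{"method": "carry_out", "body": {
  "motion": [
    [0.5, 0, 0, 0, 0, 0, 15],
    [1.0, 0, 0, 0, 0, 0, 15],
    [1.5, 0, 0, 0, 0, 0, 15],
    [2.1, 0, 0, 0, 0, 0, 15],
    [2.8, 0, 0, 0, 0, 0, 15]
  ]
}}

```text
t: 6.75
position: [0.4976, 0.0422, 0.0069]
tool_rot: [3.14, -0.0, 1.574]
ft_force: [-0.8, -0.1, 0.9]
grip_width: 0.0148
gripper_force: 0.2
```

Emit:
{"method": "carry_out", "body": {
  "motion": [
    [0.8, 0, 0, 0, 0, 0, 15],
    [1.6, 0, 0, 0, 0, 0, 15],
    [2.4, 0, 0, 0, 0, 0, 15],
    [3.2, 0.1, 0, 0, 0, 0, 15],
    [4.0, 0.1, 0, 0, 0, 0, 15]
  ]
}}

```text
t: 7.25
position: [0.4996, 0.1432, 0.0069]
tool_rot: [3.14, -0.001, 1.575]
ft_force: [0.3, -0.2, -0.3]
grip_width: 0.0149
gripper_force: 0.1
```

Run:
```python
from h import *;go(.499,.30,.006)
from rig import ctrl
f=ctrl.grab_frame("side"); wood(f,dict(block=(190,265),plug=(117,280)))
cv2.imwrite("pics/s2.png",f["color"][:,:,::-1])
```

```text
t 7.25 at [0.4996 0.1432 0.0069] [ 3.140e+00 -1.000e-03  1.575e+00] j7 [-0.41  0.57  0.1   2.03 -0.1   0.55 -0.24] F [ 0.3 -0.2 -0.3]
units [6.27 0.   0.04] [ 0.02 -0.01  0.05]
block px [209. 262.] 412 mean [0.501 0.179 0.018] rect mm 503 178 45 44 1
plug px [118. 280.] 456 mean [0.616 0.335 0.016] rect mm 617 334 48 49 60
```

View pics/s2.png

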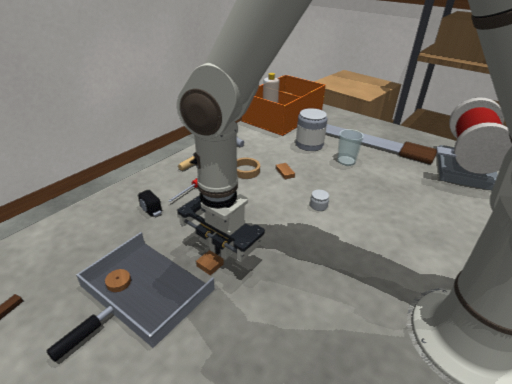

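The block is square against the fingers at pixel (209,262), and the plug sits in the pan at (118,280). Carrying on to y≈0.335.

Emit:
{"method": "carry_out", "body": {
  "motion": [
    [0.8, 0, 0, 0, 0, 0, 15],
    [1.6, 0, 0, 0, 0, 0, 15],
    [2.4, -0.1, 0, 0, 0, 0, 15],
    [3.2, -0.1, 0, 0, 0, 0, 15],
    [4.0, -0.1, 0, 0, 0, 0, 15]
  ]
}}

```text
t: 7.8
position: [0.4961, 0.2425, 0.0067]
tool_rot: [3.141, -0.001, 1.575]
ft_force: [-1.1, -1.7, 0.4]
grip_width: 0.0152
gripper_force: 0.1
```

Emit:
{"method": "carry_out", "body": {
  "motion": [
    [0.8, 0, 0, 0, 0, 0, 15],
    [1.5, 0, 0, 0, 0, 0, 15],
    [2.0, 0, 0, 0, 0, 0, 15],
    [2.2, 0, 0, 0, 0, 0, 15],
    [1.5, 0, 0, 0, 0, 0, 15]
  ]
}}

```text
t: 8.3
position: [0.496, 0.2817, 0.0063]
tool_rot: [3.141, -0.003, 1.578]
ft_force: [0.1, 0.1, 0.2]
grip_width: 0.015
gripper_force: 0.0
```

Emit:
{"method": "carry_out", "body": {
  "motion": [
    [-0.2, 0, -0.3, 0, 0, 0, 15],
    [-0.5, 0, -2, 0, 0, 0, 15],
    [-1.5, 0.3, -3.5, 0, 0, 0, 15],
    [-3.2, 0.7, -3.5, 0, 0, 0, 15],
    [-5, 1, -3.5, 0, 0, 0, 15]
  ]
}}

```text
t: 8.8
position: [0.5235, 0.1512, 0.0959]
tool_rot: [3.138, -0.001, 1.573]
ft_force: [1.0, -0.9, -1.5]
grip_width: 0.0148
gripper_force: 0.0
```

Run:
```python
from h import *;go(.595,-.32,.095,np.pi/2)
from rig import ctrl
f=ctrl.grab_frame("side"); wood(f,dict(block=(150,290),plug=(117,280),batten=(285,171)))
```

```text
t 8.8 at [0.5235 0.1512 0.0959] [ 3.138e+00 -1.000e-03  1.573e+00] j7 [-0.45  0.45  0.15  1.94 -0.09  0.75 -0.25] F [ 1.  -0.9 -1.5]
units [-18.85   2.82   0.02] [ 0.05 -0.02  0.02]
block px [155. 309.] 597 mean [0.498 0.333 0.018] rect mm 500 332 45 44 1
plug px [118. 280.] 456 mean [0.616 0.336 0.016] rect mm 617 335 49 49 8
batten px [285. 170.] 189 mean [ 0.587 -0.246  0.016] rect mm 589 -249 37 72 60
```

Emit:
{"method": "carry_out", "body": {
  "motion": [
    [-2, 0.3, 0, 0, 0, 0, 28],
    [-4, 0.6, 0, 0, 0, 0, 28],
    [-6, 0.9, 0, 0, 0, 0, 28],
    [-8, 1.2, 0, 0, 0, 0, 28],
    [-10, 1.5, 0, 0, 0, 0, 28]
  ]
}}

```text
t: 9.35
position: [0.5585, -0.0978, 0.094]
tool_rot: [-3.141, 0.0, 1.57]
ft_force: [1.2, 0.5, 0.2]
grip_width: 0.0284
gripper_force: 0.0
```

Emit:
{"method": "carry_out", "body": {
  "motion": [
    [-2, 0.3, 0, 0, 0, 0, 28],
    [-4, 0.6, 0, 0, 0, 0, 28],
    [-6, 0.9, 0, 0, 0, 0, 28],
    [-7.5, 1.1, 0, 0, 0, 0, 28],
    [-8, 1.1, 0, 0, 0, 0, 28]
  ]
}}

```text
t: 9.85
position: [0.5849, -0.3027, 0.0942]
tool_rot: [-3.141, 0.004, 1.564]
ft_force: [0.1, -0.4, 0.3]
grip_width: 0.0279
gripper_force: 0.0
```

```bash
python3 -c "
from h import *;go(.592,-.31,.006)"
```

```text
t 9.85 at [ 0.5849 -0.3027  0.0942] [-3.141  0.004  1.564] j7 [ 0.28  0.63  0.21  1.65 -0.15  0.88  0.55] F [ 0.1 -0.4  0.3]
units [-0.27  0.29  3.53] [-0.    0.05 -0.08]
```

Emit:
{"method": "carry_out", "body": {
  "motion": [
    [-0.5, 0.2, 0.5, 0, 0, 0, 28],
    [-0.5, 0.2, 1.8, 0, 0, 0, 28],
    [-0.5, 0.2, 3, 0, 0, 0, 28],
    [-0.5, 0.2, 3.5, 0, 0, 0, 28],
    [-0.5, 0.2, 3.5, 0, 0, 0, 28]
  ]
}}

```text
t: 10.35
position: [0.5901, -0.3056, 0.0039]
tool_rot: [-3.137, -0.002, 1.573]
ft_force: [-0.3, 0.1, -0.1]
grip_width: 0.0283
gripper_force: 0.0
```

```bash
python3 -c "
from h import *;go(.592,-.20,.006)"
```

```text
t 10.35 at [ 0.5901 -0.3056  0.0039] [-3.137e+00 -2.000e-03  1.573e+00] j7 [ 0.31  0.76  0.18  1.65 -0.18  0.75  0.58] F [-0.3  0.1 -0.1]
units [ 4.22  0.09 -0.07] [-0.05 -0.03  0.02]
```

Emit:
{"method": "carry_out", "body": {
  "motion": [
    [0.5, 0, -0.1, 0, 0, 0, 28],
    [0.9, 0, -0.1, 0, 0, 0, 28],
    [1.3, 0, -0.1, 0, 0, 0, 28],
    [1.7, 0, -0.1, 0, 0, 0, 28],
    [2.2, 0, -0.1, 0, 0, 0, 28]
  ]
}}

```text
t: 10.85
position: [0.5929, -0.2506, 0.0093]
tool_rot: [3.14, 0.0, 1.574]
ft_force: [0.2, -0.0, 0.5]
grip_width: 0.0281
gripper_force: 0.2
```

Emit:
{"method": "carry_out", "body": {
  "motion": [
    [0.5, 0, 0, 0, 0, 0, 28],
    [1.0, 0, 0, 0, 0, 0, 28],
    [1.6, 0, 0, 0, 0, 0, 28],
    [2.2, 0, 0, 0, 0, 0, 28],
    [2.8, 0, 0, 0, 0, 0, 28]
  ]
}}

```text
t: 11.35
position: [0.5922, -0.18, 0.0085]
tool_rot: [-3.141, -0.0, 1.574]
ft_force: [-0.6, 0.6, -0.3]
grip_width: 0.0279
gripper_force: 0.1
```

Run:
```python
from h import *;go(.563,.25,.006)
from rig import ctrl
f=ctrl.grab_frame("side"); wood(f,dict(batten=(265,190)))
cv2.imwrite("pics/s3.png",f["color"][:,:,::-1])
```

```text
t 11.35 at [ 0.5922 -0.18    0.0085] [-3.141 -0.     1.574] j7 [ 0.12  0.7   0.18  1.78 -0.19  0.69  0.4 ] F [-0.6  0.6 -0.3]
units [17.2  -1.12  0.1 ] [-0.   -0.    0.03]
batten px [269. 186.] 251 mean [ 0.576 -0.147  0.016] rect mm 578 -148 37 67 90
```

View pics/s3.png

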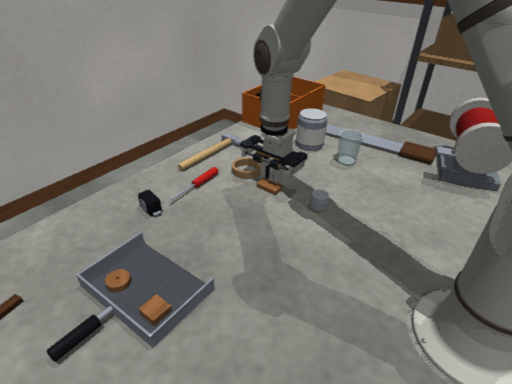

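The batten lies square at pixel (269,186), but it sits 15 mm off the fingers' centre. I'll back off slightly, recentre and go on. The plug and block are in the pan at (118,280) and (155,309).

Emit:
{"method": "carry_out", "body": {
  "motion": [
    [-0.5, 0, 0.1, 0, 0, 0, 28],
    [-0.5, -0.6, 0.1, 0, 0, 0, 28],
    [-0.2, -0.6, 0.1, 0, 0, 0, 28],
    [0.2, -0.6, 0.1, 0, 0, 0, 28],
    [0.9, -0.6, 0.1, 0, 0, 0, 28]
  ]
}}

```text
t: 11.9
position: [0.5778, -0.1593, 0.0062]
tool_rot: [3.141, 0.001, 1.571]
ft_force: [1.1, 0.2, -0.5]
grip_width: 0.0283
gripper_force: 0.0
```

Emit:
{"method": "carry_out", "body": {
  "motion": [
    [0.8, 0, 0, 0, 0, 0, 28],
    [1.6, 0, 0, 0, 0, 0, 28],
    [2.4, -0.1, 0, 0, 0, 0, 28],
    [3.2, -0.1, 0, 0, 0, 0, 28],
    [4.0, -0.2, 0, 0, 0, 0, 28]
  ]
}}

```text
t: 12.4
position: [0.5727, -0.0558, 0.0062]
tool_rot: [3.141, -0.001, 1.576]
ft_force: [-0.0, -0.2, 1.2]
grip_width: 0.028
gripper_force: 0.1
```

Emit:
{"method": "carry_out", "body": {
  "motion": [
    [0.8, 0, 0, 0, 0, 0, 28],
    [1.6, -0.1, 0, 0, 0, 0, 28],
    [2.4, -0.1, 0, 0, 0, 0, 28],
    [3.2, -0.2, 0, 0, 0, 0, 28],
    [4.0, -0.2, 0, 0, 0, 0, 28]
  ]
}}

```text
t: 12.9
position: [0.5664, 0.0442, 0.0061]
tool_rot: [-3.142, -0.001, 1.576]
ft_force: [0.1, -0.9, 0.4]
grip_width: 0.028
gripper_force: 0.1
```

Run:
```python
from h import *;go(.563,.26,.006)
from rig import ctrl
f=ctrl.grab_frame("side"); wood(f,dict(batten=(215,240)))
```

```text
t 12.9 at [0.5664 0.0442 0.0061] [-3.142e+00 -1.000e-03  1.576e+00] j7 [-0.27  0.64  0.19  1.91 -0.2   0.61  0.05] F [ 0.1 -0.9  0.4]
units [ 8.63 -0.1   0.01] [-0.   -0.01  0.05]
batten px [220. 227.] 368 mean [0.565 0.077 0.016] rect mm 567 75 69 37 1
```

Emit:
{"method": "carry_out", "body": {
  "motion": [
    [0.8, 0, 0, 0, 0, 0, 28],
    [1.6, 0, 0, 0, 0, 0, 28],
    [2.4, -0.1, 0, 0, 0, 0, 28],
    [3.2, -0.1, 0, 0, 0, 0, 28],
    [4.0, -0.1, 0, 0, 0, 0, 28]
  ]
}}

```text
t: 13.45
position: [0.5636, 0.1433, 0.0061]
tool_rot: [-3.142, -0.001, 1.575]
ft_force: [0.8, -0.3, -0.3]
grip_width: 0.028
gripper_force: 0.0
```

Emit:
{"method": "carry_out", "body": {
  "motion": [
    [0.8, 0, 0, 0, 0, 0, 28],
    [1.6, 0, 0, 0, 0, 0, 28],
    [2.4, 0, 0, 0, 0, 0, 28],
    [3.2, 0, 0, 0, 0, 0, 28],
    [3.8, 0, 0, 0, 0, 0, 28]
  ]
}}

```text
t: 13.95
position: [0.5631, 0.2391, 0.0061]
tool_rot: [-3.141, -0.001, 1.576]
ft_force: [0.6, 0.5, 0.6]
grip_width: 0.0281
gripper_force: 0.2
```

Run:
```python
from h import *;go(.563,.26,.006)
from rig import ctrl
f=ctrl.grab_frame("side"); wood(f,dict(batten=(145,285)))
```

```text
t 13.95 at [0.5631 0.2391 0.0061] [-3.141e+00 -1.000e-03  1.576e+00] j7 [-0.59  0.69  0.2   1.8  -0.21  0.67 -0.27] F [0.6 0.5 0.6]
units [0.84 0.   0.  ] [-0.   -0.01  0.06]
batten px [159. 274.] 539 mean [0.561 0.27  0.016] rect mm 563 269 69 37 0
```

Another 20 mm or so, then I'll back off, lift and move clear.

Emit:
{"method": "carry_out", "body": {
  "motion": [
    [0.5, 0, 0, 0, 0, 0, 28],
    [0.8, 0, 0, 0, 0, 0, 28],
    [0.8, 0, 0, 0, 0, 0, 28],
    [0.3, 0, 0, 0, 0, 0, 28],
    [0, 0, -0.5, 0, 0, 0, 28]
  ]
}}

```text
t: 14.5
position: [0.5623, 0.2323, 0.0172]
tool_rot: [-3.138, 0.003, 1.572]
ft_force: [-0.8, -1.2, -0.1]
grip_width: 0.0282
gripper_force: 0.0
```

Emit:
{"method": "carry_out", "body": {
  "motion": [
    [-0.2, 0, -1, 0, 0, 0, 28],
    [-1, 0, -3, 0, 0, 0, 28],
    [-3, 0, -5, 0, 0, 0, 28],
    [-5, 0, -6, 0, 0, 0, 28],
    [-7, 0, -7, 0, 0, 0, 28]
  ]
}}

```text
t: 15.0
position: [0.5643, 0.0885, 0.1797]
tool_rot: [3.139, -0.001, 1.572]
ft_force: [1.0, 0.5, -0.3]
grip_width: 0.0279
gripper_force: 0.0
```

Emit:
{"method": "carry_out", "body": {
  "motion": [
    [-2, 0, -1, 0, 0, 0, 28],
    [-4, 0, -1, 0, 0, 0, 28],
    [-6, 0, -1, 0, 0, 0, 28],
    [-6, 0, -1, 0, 0, 0, 28],
    [-6, 0, -1, 0, 0, 0, 28]
  ]
}}

```text
t: 15.5
position: [0.5635, -0.0628, 0.2027]
tool_rot: [3.141, 0.001, 1.566]
ft_force: [-0.7, 1.0, 0.6]
grip_width: 0.028
gripper_force: 0.0
```

Run:
```python
from h import *;go(.563,.26,.006)
from rig import ctrl
f=ctrl.grab_frame("side"); wood(f,dict(batten=(145,285),plug=(118,280),block=(155,309)))
f=ctrl.grab_frame("top"); wood(f,dict(batten=(130,200),plug=(118,190),block=(118,225)))
cv2.imwrite("pics/t2.png",f["color"][:,:,::-1])
```

```text
t 15.5 at [ 0.5635 -0.0628  0.2027] [3.141e+00 1.000e-03 1.566e+00] j7 [-0.22  0.36  0.35  1.81 -0.14  1.    0.19] F [-0.7  1.   0.6]
units [12.92 -0.09  7.86] [ 0.01  0.01 -0.06]
batten px [154. 295.] 1166 mean [0.529 0.312 0.017] rect mm 532 308 63 143 58
plug px [118. 280.] 457 mean [0.616 0.335 0.016] rect mm 617 334 48 49 58
block px [154. 295.] 1166 mean [0.529 0.312 0.017] rect mm 532 308 63 143 58
batten px [133. 204.] 260 mean [0.563 0.287 0.017] rect mm 563 288 66 36 1
plug px [119. 186.] 200 mean [0.616 0.334 0.016] rect mm 616 333 47 47 2
block px [117. 224.] 216 mean [0.497 0.332 0.018] rect mm 498 332 44 40 90
```

View pics/t2.png

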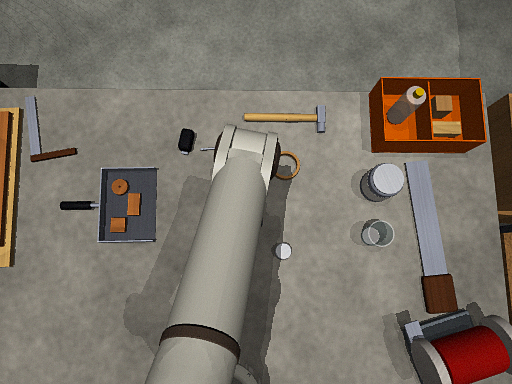

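The top view shows all three offcuts inside the pan: plug (119,186), batten (133,204) and block (117,224). The mouth is at column 157, so each middle is at least 65 mm in. The bystanders in view are where they were and the arm is clear.

```bash
python3 -c "
from rig import ctrl;print(ctrl.hand_in())"
```

```text
the job is handed in; nothing more can be done
None
```

I swept all three offcuts into the scrap pan by pushing only and handed the job in at about 15.6 s; the middles of the plug, block and batten ended roughly 115, 113 and 68 mm past the mouth, the tins, jar, tape roll and tape measure looked unmoved, and the arm partly hid the screwdriver in the final picture.

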